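# Earth-bond check of a power-supply module

### The arm

A 6-joint arm with a two-finger parallel gripper is mounted at the origin on the work surface. World frame = base frame: x ahead of the robot, y to its left, z up, the work surface at z = 0. Lengths are in m, angles in degrees, forces in N, time in s.
With the tool pointing down it reaches from about 0.3 to 0.75 m from the base axis. Payload 8.5 kg.
Tool frame: the origin (TCP) lies midway between the tips of the shut fingers; the grasp point (between the pads) lies 19 mm behind it (env.grasp_offset is the distance from the TCP to the grasp point, in m); z points along the fingers, y is the line along which they close (so a half turn about z gives the same grasp; the last joint's range is limited). The gripper opens to 85 mm and grips with 20 to 120 N. Pads are 22 mm wide; open, the fingers measure 114 mm over their backs; the gripper's body (76 mm by 85 mm) begins 54 mm behind the grasp point. The pads swing forward as they close: fully open they stand 13 mm farther back than shut.
Start: joints at [56.706, 21.807, 74.336, -0, 83.858, -12.336], TCP at [0.197, 0.514, 0.194] pointing down, gripper open.
Joint ranges: [-178.18, 178.18], [-50.72, 133.34], [12.68, 142.11], [-81.47, 261.47], [9.98, 163.14], [-165.26, 165.26]. Speed limits (degrees/s): [136.94, 136.94, 180, 180, 180, 180].

### API

Orientations are given as a 3x3 rotation matrix whose columns are the frame's x, y, z axes.
In Python, from rig import env gives the robot as it stands.
- The arm moves only by the tool servo_tool, never from a script. Its argument "deltas" is text: rows parted by semicolons, each of 7 numbers parted by spaces: the opening, from 0 (shut) to 1 (fully open), then the shift along the tool's x, y, z in mm, then the turn, a rotation vector about the tool's x, y, z in rad. A call has 1 to 8 rows; each row shifts and turns the commanded pose from where the row before left it, along the tool's axes as they then stand; what a row does not reach is not made up. A row lasts 1/12 s, in which the tool goes at most 41.7 mm and 7.16 degrees, less where a joint would pass 70% of its speed; a pose out of reach is approached as far as the arm can. A call is refused whole if a number of a shift passes 41.7 or a number of a turn 0.125, either way. A call with a gripper value outside its range is refused whole. The fingers move at their own pace and stop on an object; "newtons" is the grip in N (left out, the last holds). Time passes only in rows, so rows that do not move let the fingers close. It gives the time, the measured TCP pose, the force, the opening and the grip force at its end, in the units of the state.
- env.observe(): the state, without advancing time (a new reading comes with each control period).
- env.get_image(name): name is "scene" or "side" or "wrist"; returns a dict with "img" (400x640x3 uint8, red, green, blue), "depth" (400x640 float32, m along the optical axis (not along the pixel's ray), 0 where there is no reading), "camera_matrix" (3x3 intrinsics, pixels), "world_to_cam" (4x4, takes a point from world to camera coordinates). Camera axes: x right, y down, z forward; pixel columns grow to the right and rows downward; lengths in m; the calibration is good to about 2 mm. A picture is of the moment at which its call begins.
- env.close_job(): hands the job in; it is judged then, once.
Trained networks look in a picture, given as the dict that the camera call returned (one of the last four; its "shot" number tells which), for a name from the list of things; names that differ only in an ending like _2 or _b are one class to them, and where a whole thing is asked for, a point or a joint stands for the part that bears it (a point fixed in the world has none). Each returns a list of dicts, best first, with "conf" (0 to 1); they miss things now and then, are a little off and sometimes report something else, mostly with a low value. They report only what shows in the picture. A call takes as long as a camera call. They do not tell look-alikes from the thing itself.
- env.spot_in(name, picture): "bbox" ([centre column, centre row, width, height] in pixels, round what is visible of it).
- env.spot_point(name, picture): "uv" ([column, row] in pixels: a listed point, or the origin of a listed thing).
The state is a dict: "time_s": time; "q": joint angles; "qvel": joint speeds; "joint_efforts": joint torques, N m; "position": TCP position; "tool_rot": TCP orientation; "ft_force": force on the tool from outside, world axes, zero at the start; "wrist_torque": the same for the moment, N m; "grip_width": finger opening in m; "gripper_force": force on a finger pad.
Only numpy, scipy, OpenCV 4.12 (cv2) and the standard library are available. Lean on these libraries where they do the work, as an engineer would, in place of code of your own. Each camera call takes 0.05 s, during which the arm holds its last target. There are 200 camera calls.

### The job

Do the earth check on the dark power-supply module: pick it up and press its bare-metal patches, one after the other, squarely and centrally onto the tester's brass plunger - the red-framed one first, then the blue, then the yellow - each time until the plunger is more than half-way in, for about a second, but without ramming it hard against the tester. Your fingers cover two opposite patches, so set the module down and take it the other way round when needed. Finish with it standing upright in the middle of the green mat, set down and not dropped, never tipped over, and leave the other things on the bench where they are.

Things in the scene. Friction and masses are not known exactly. Their poses are not given: they have to be found in the camera images.
- module: Dark grey block 60 x 60 mm, 100 mm tall, about 0.5 kg (varies 25 %), standing loose. Origin: centre of the underside, z up. Bare-metal patches 28 mm square in 42 mm coloured frames, centred 70 mm up: red on its +x side, blue -x, yellow +y; a black inlet and no patch on -y. Strips of the same colours along those top edges, round black fan in the middle of the top.
- patch_red (a point): centre of the red-framed patch: on the module's +x face, 30 mm from its axis, 70 mm above its underside
- patch_blue (a point): centre of the blue-framed patch: on the module's -x face (the far side from red), 30 mm from its axis, 70 mm above its underside
- patch_yellow (a point): centre of the yellow-framed patch: on the module's +y face, 30 mm from its axis, 70 mm above its underside
- tester: Fixed. Origin on the bench under its contact head: grey block 50 (x) x 70 (y) mm, 70 to 130 mm above the bench. The brass plunger sticks out of the head's -x face, which is 25 mm from the origin. Behind (+x) a blue box 100 mm wide, 90 mm tall; base plate 110 mm wide, to 25 mm before and 115 mm behind the origin. No finger fits between a pressed module and the head.
- plunger_tip (a point): centre of the flat end of the brass plunger, 18 mm diameter; at rest 14 mm in front of the head's face (39 mm from the tester's origin towards its -x), 100 mm above the bench; it moves level, along the tester's +x, when pressed
- plunger (a joint): how far the plunger is pushed in: 0 at rest, 0.005 m at its hard stop. Spring: 2 N to start it, then 2 N per mm, so 7 N at half-way and 12 N at the stop; it springs back when let go. More than 24 N on the tester counts as ramming it.
- mat: green anti-static mat 180 x 180 mm, 3 mm thick, fixed to the bench; origin at the centre of its underside, sides along its x and y
- spool: copper-coloured wire spool standing upright, 70 mm diameter, 55 mm tall, origin at the centre of its underside; leave alone
- dish: dark steel screw dish, 96 mm diameter, 35 mm tall, origin at the centre of its underside; leave alone
- driver: orange screwdriver about 160 mm long lying on the bench, origin under its middle, along its x; leave alone
Not all that is in view belongs to the job. There is more than one size of the module; the one meant has the size given above.

How it is judged (in metres and radians):
On the way, in this order (a step that is already met when the one before it is completed fails the run):
1. the red-framed patch, held square to the tester, pushes the plunger at least half-way in (2.5 mm) for 0.3 s (value of joint plunger above 0.0025 m and distance between plunger_tip and patch_red below 0.01 m and angle between the x axis of module and the x axis of tester, either way round below 0.14 rad and contact force between module and tester above 3 N), for 0.3 s.
2. the blue-framed patch, held square to the tester, pushes the plunger at least half-way in (2.5 mm) for 0.3 s (value of joint plunger above 0.0025 m and distance between plunger_tip and patch_blue below 0.01 m and angle between the x axis of module and the x axis of tester, either way round below 0.14 rad and contact force between module and tester above 3 N), for 0.3 s.
3. the yellow-framed patch, held square to the tester, pushes the plunger at least half-way in (2.5 mm) for 0.3 s (value of joint plunger above 0.0025 m and distance between plunger_tip and patch_yellow below 0.01 m and angle between the y axis of module and the x axis of tester, either way round below 0.14 rad and contact force between module and tester above 3 N), for 0.3 s.
At the end, for the whole second after the job is handed in: The module stands upright (within 0.06 rad) and at rest on the green mat, its centre within 45 mm of the mat's centre along both of the mat's sides (x of module in the frame of mat between -0.045 and 0.045 m and y of module in the frame of mat between -0.045 and 0.045 m and z of module in the frame of mat between -0.002 and 0.008 m and angle between module's own z axis and vertical below 0.06 rad and linear speed of module below 0.02 m/s); the robot touches nothing.
It fails at once if the module is pressed on the tester with more than 24 N (contact force between module and tester above 24 N).
It fails at once if the module is tipped by more than 0.6 rad (angle between module's own z axis and vertical above 0.6 rad).
It fails at once if the module is let fall: it moves faster than 0.45 m/s with no finger on it (a drop of over 10 mm) (contact force between the fingers and module below 0.1 N and linear speed of module above 0.45 m/s).
It fails at once if the spool, the dish or the screwdriver is moved by more than 30 mm (distance of any of spool, dish, driver from where it was at the start of the episode above 0.03 m).
It also fails if it takes over 72 s, if anything falls off the work surface, if the arm or the gripper's body presses on something with over 40 N, if the wrist force passes 120 N, or if a joint passes its speed limit or range.

## Working session

There is one attempt and no reset: what is moved stays moved. The work goes in short steps, Python scripts to look and compute and a tool call to move; the robot and the scene stay as the last step left them, time stands still between calls to the robot, and variables do not carry over. Pictures are saved under pics/ and viewed, at most 10 in all, crops included, and the job is handed in when it is done.

Besides the shell and the picture viewer there is one more tool, called as a command line: name --argument value ..., lists and objects as JSON in quotes. servo_tool: Moves the arm, as the interface text tells. Its arguments: {"type":"object","properties":{"deltas":{"type":"string"},"newtons":{"type":"number"}},"required":["deltas"]}

```bash
mkdir -p pics; cat > h.py <<'E'
from rig import env
import numpy as np, cv2
def world(p,u,v,d=None):
    K=p["camera_matrix"];T=np.linalg.inv(p["world_to_cam"])
    u=np.asarray(u,float);v=np.asarray(v,float)
    if d is None: d=p["depth"][v.astype(int),u.astype(int)]
    c=np.stack([(u-K[0,2])*d/K[0,0],(v-K[1,2])*d/K[1,1],d,np.ones_like(d)],-1)
    return (c@T.T)[...,:3]
def cloud(p):
    v,u=np.mgrid[0:400,0:640]; return world(p,u,v,p["depth"])
def save(p,n): cv2.imwrite("pics/"+n,p["img"][...,::-1])
E
python3 - <<'E'
from h import *
np.set_printoptions(precision=4,suppress=True)
for n in("scene","side"):
    p=env.get_image(n);save(p,n+"0.png");np.savez(f"{n}0.npz",**p)
    for t in("module","tester","mat","spool","dish","driver"):
        print(n,t,[(np.round(r["bbox"]),round(r["conf"],2)) for r in env.spot_in(t,p)])
    for t in("patch_red","patch_blue","patch_yellow","plunger_tip","mat"):
        print(n,t,[(r["uv"],round(r["conf"],2),world(p,*r["uv"])) for r in env.spot_point(t,p)])
    print(p["world_to_cam"],p["camera_matrix"])
print(env.observe(),env.grasp_offset)
E
```

```text
scene module [(array([221., 235.,  38.,  50.]), 0.68), (array([230., 204.,  26.,  29.]), 0.63)]
scene tester [(array([329., 278.,  76.,  99.]), 0.65)]
scene mat [(array([389., 203.,  78.,  50.]), 0.82), (array([221., 233.,  45.,  47.]), 0.67)]
scene spool [(array([445., 233.,  29.,  35.]), 0.93)]
scene dish [(array([197., 326.,  48.,  43.]), 0.58)]
scene driver [(array([304., 218.,  27.,  34.]), 0.72)]
scene patch_red [([224.4, 226.4], 0.66, array([ 0.4914, -0.2262,  0.0947])), ([227.4, 199.4], 0.64, array([ 0.3538, -0.188 ,  0.0695])), ([316.1, 281.1], 0.41, array([ 0.7295, -0.0954,  0.0895]))]
scene patch_blue [([212.5, 225.1], 0.82, array([ 0.4819, -0.2515,  0.1001])), ([231.1, 203.8], 0.69, array([ 0.3699, -0.1826,  0.064 ]))]
scene patch_yellow [([227.5, 221.7], 0.84, array([ 0.4854, -0.2164,  0.1014])), ([223.9, 204.6], 0.68, array([ 0.3478, -0.1987,  0.0507]))]
scene plunger_tip []
scene mat [([313.6, 280.4], 0.68, array([ 0.7239, -0.0985,  0.0872])), ([384.3, 200.8], 0.64, array([0.46  , 0.264 , 0.0018]))]
[[ 0.4282  0.9034  0.0232 -0.2343]
 [ 0.5552 -0.2428 -0.7955 -0.1961]

[... 1206 characters left out ...]
[ 0.      0.      0.      1.    ]] [[363.3246   0.     321.1819]
 [  0.     363.3246 198.7548]
 [  0.       0.       1.    ]]
{'time_s': 1.2, 'q': array([ 56.7065,  21.8053,  74.3367,  -0.0003,  83.8582, -12.3372]), 'qvel': array([-0.0054,  0.0957, -0.0221, -0.0271,  0.0705,  0.0456]), 'joint_efforts': array([ -0.0004, -44.8349, -23.1448,  -0.0002,   0.0008,   0.    ]), 'position': array([0.1967, 0.5136, 0.1943]), 'tool_rot': array([[-0.9339,  0.3577,  0.    ],
       [ 0.3577,  0.9339, -0.    ],
       [-0.    , -0.    , -1.    ]]), 'ft_force': array([0.6237, 0.7887, 0.066 ]), 'wrist_torque': array([-0.043 , -0.0168,  0.0168]), 'gripper_force': 0.0, 'grip_width': 0.08530682716410293} 0.0187
```

```bash
ls pics *.npz
```

```text
scene0.npz
side0.npz

pics:
scene0.png
side0.png
```

```bash
python3 - <<'E'
import numpy as np,cv2
np.set_printoptions(precision=4,suppress=True)
s=np.load("scene0.npz");d=np.load("side0.npz")
a=cv2.resize(s["img"][170:370,150:490],(800,470),interpolation=cv2.INTER_CUBIC)
b=cv2.resize(d["img"][130:340,220:490],(770,600),interpolation=cv2.INTER_CUBIC)
cv2.imwrite("pics/a.png",a[...,::-1]);cv2.imwrite("pics/b.png",b[...,::-1])
def cl(p):
    v,u=np.mgrid[0:400,0:640];D=p["depth"].astype(float);K=p["camera_matrix"]
    c=np.stack([(u-K[0,2])*D/K[0,0],(v-K[1,2])*D/K[1,1],D,np.ones_like(D)],-1)
    return (c@np.linalg.inv(p["world_to_cam"]).T)[...,:3][D>0]
P=np.vstack([cl(s),cl(d)])
def rect(name,m):
    q=P[m]; r=cv2.minAreaRect((q[:,:2]*1000).astype(np.float32)); print(name,len(q),r,np.median(q[:,2]))
x,y,z=P.T
for n,p in(("scene",s),("side",d)):
    Q=cl(p);x,y,z=Q.T;P=Q
    print(n)
    near=(abs(x-.455)<.08)&(abs(y+.23)<.08)
    rect("module top",near&(z>.094)&(z<.108))
    rect("small",(abs(x-.35)<.06)&(abs(y+.19)<.05)&(z>.06)&(z<.09))
    t=(abs(x-.72)<.15)&(abs(y+.08)<.15)
    rect("tester head top",t&(z>.124)&(z<.137))
    rect("tester box top",t&(z>.085)&(z<.096))
    rect("tester plunger",t&(z>.085)&(z<.115)&(x<.67))
    mm=(abs(x-.46)<.13)&(abs(y-.26)<.13)&(z<.01)&(z>-.01)
    C=p["img"][p["depth"]>0].astype(int)
    rect("mat",mm&(C[:,1]>C[:,0]+25)&(C[:,1]>C[:,2]+15))
E
```

```text
scene
module top 440 ((462.3080749511719, -233.1829833984375), (61.42597579956055, 60.577003479003906), 25.84272003173828) 0.10044949305172363
small 174 ((349.20111083984375, -178.27630615234375), (43.01356506347656, 42.49355697631836), 10.05569076538086) 0.06825938640581608
tester head top 565 ((663.651611328125, -62.396339416503906), (51.643280029296875, 69.65498352050781), 9.5986909866333) 0.13004553905956218
tester box top 1346 ((707.3896484375, -53.570457458496094), (131.3942108154297, 99.72392272949219), 11.475095748901367) 0.08923568356380362
tester plunger 57 ((658.4765625, -97.74385070800781), (21.85807228088379, 2.0994741916656494), 8.790035247802734) 0.09992452699787469
mat 2072 ((466.2001647949219, 270.240234375), (184.95262145996094, 181.65704345703125), 5.916667938232422) 0.0034249684174864625
side
module top 798 ((463.09893798828125, -234.51364135742188), (60.341644287109375, 59.808677673339844), 28.587818145751953) 0.10152747342425306
small 388 ((349.53460693359375, -180.33567810058594), (41.05605697631836, 42.35022735595703), 10.677255630493164) 0.06926096291808548
tester head top 427 ((664.6460571289062, -62.673187255859375), (51.62014389038086, 71.2363052368164), 9.59760856628418) 0.13113251994081143
tester box top 632 ((701.1129760742188, -56.54962921142578), (149.94139099121094, 100.52086639404297), 12.091846466064453) 0.0907621990823062
tester plunger 256 ((641.1322021484375, -71.27302551269531), (27.078989028930664, 72.57706451416016), 27.754505157470703) 0.10315264545557695
mat 1930 ((468.5325927734375, 269.4677429199219), (180.11026000976562, 185.68907165527344), 6.614808559417725) 0.004935747962936221
```

View pics/a.png

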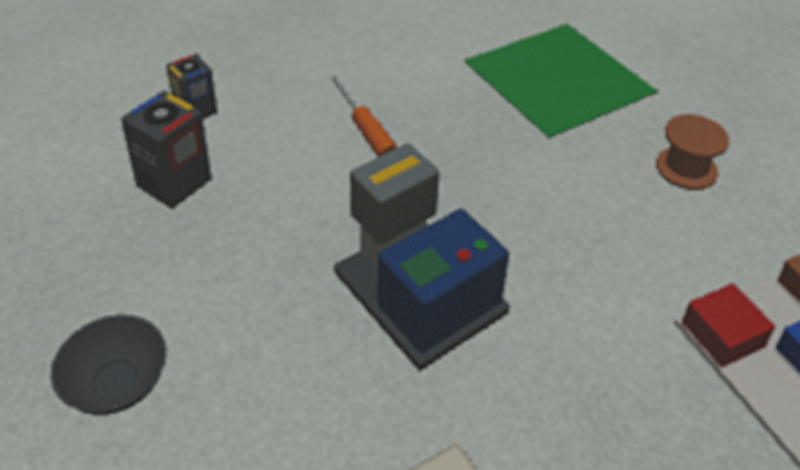

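View pics/b.png

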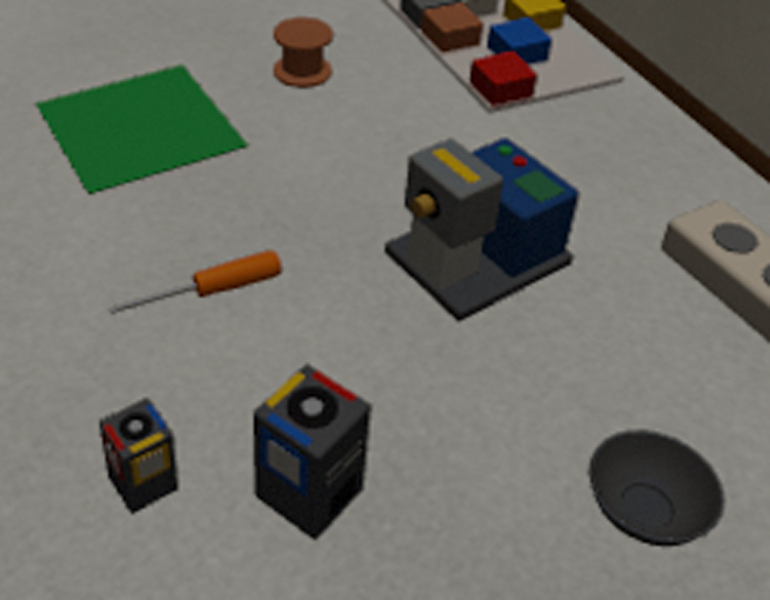

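Both pictures agree. The large module is at crop A (165,150), red facing +x/+y with a yaw of about 27° and centre about (463,-234) mm; the small look-alike is behind it. The tester head is at crop A (395,195), yaw 9.6°, plunger at crop B (424,205). The mat centre is about (465,267).

```bash
cat > plan.py <<'E'
import sys
from h import *
a=list(map(float,sys.argv[1:]))  # target x y z mm, psi(yaw of tool y)
o=env.observe();R=o["tool_rot"];p=o["position"]*1000
np.set_printoptions(precision=2,suppress=True)
psi=np.degrees(np.arctan2(R[1,1],R[0,1]))
print("t",o["time_s"],"pos",p,"psi",psi,"tilt",R[:,2],"q",o["q"],"ft",o["ft_force"],"w",o["grip_width"])
if a:
    print("tool shift now",R.T@(np.array(a[:3])-p))
    if len(a)>3:
        d=np.radians((a[3]-psi+180)%360-180); print("turn z",-d,"rows",abs(d)/.12)
        c,s=np.cos(d),np.sin(d);Z=np.array([[c,-s,0],[s,c,0],[0,0,1]])
        print("shift after turn",(Z@R).T@(np.array(a[:3])-p))
E
python3 plan.py 463 -234 165 117
```

```text
t 1.2 pos [196.71 513.59 194.33] psi 69.04374403464536 tilt [ 0. -0. -1.] q [ 56.71  21.81  74.34  -0.    83.86 -12.34] ft [0.62 0.79 0.07] w 0.08530682716410293
tool shift now [-516.05 -602.9    29.33]
turn z -0.8369945635246102 rows 6.974954696038418
shift after turn [ 102.13 -787.     29.33]
```

servo_tool --deltas "1 0 0 0 0 0 -0.1196; 1 0 0 0 0 0 -0.1196; 1 0 0 0 0 0 -0.1196; 1 0 0 0 0 0 -0.1196; 1 0 0 0 0 0 -0.1196; 1 0 0 0 0 0 -0.1196; 1 0 0 0 0 0 -0.1196; 1 4 -20 1 0 0 0"

```text
time_s: 1.87
position: [0.2019, 0.4955, 0.1931]
tool_rot: [[-0.887, -0.461, 0.0], [-0.461, 0.887, 0.001], [-0.001, 0.001, -1.0]]
ft_force: [0.3, -0.7, -0.6]
grip_width: 0.0856
gripper_force: 0.0
```

servo_tool --deltas "1 4 -32 1 0 0 0; 1 4 -32 1 0 0 0; 1 4 -32 1 0 0 0; 1 4 -32 1 0 0 0; 1 4 -32 1 0 0 0; 1 4 -32 1 0 0 0; 1 4 -32 1 0 0 0; 1 4 -32 1 0 0 0"

```text
time_s: 2.53
position: [0.2902, 0.25, 0.1855]
tool_rot: [[-0.891, -0.454, 0.001], [-0.454, 0.891, 0.0], [-0.001, -0.0, -1.0]]
ft_force: [1.1, 1.3, -0.1]
grip_width: 0.0854
gripper_force: 0.0
```

servo_tool --deltas "1 4 -32 1 0 0 0; 1 4 -32 1 0 0 0; 1 4 -32 1 0 0 0; 1 4 -32 1 0 0 0; 1 4 -32 1 0 0 0; 1 4 -32 1 0 0 0; 1 4 -32 1 0 0 0; 1 4 -32 1 0 0 0"

```text
time_s: 3.2
position: [0.378, 0.0071, 0.1775]
tool_rot: [[-0.891, -0.454, 0.001], [-0.454, 0.891, -0.0], [-0.001, -0.0, -1.0]]
ft_force: [1.2, 0.6, -0.2]
grip_width: 0.0851
gripper_force: 0.0
```

servo_tool --deltas "1 4 -32 1 0 0 0; 1 4 -32 1 0 0 0; 1 4 -32 1 0 0 0; 1 4 -32 1 0 0 0; 1 4 -32 1 0 0 0; 1 4 -32 1 0 0 0; 1 4 -32 1 0 0 0; 1 0 0 0 0 0 0"

```text
time_s: 3.87
position: [0.4559, -0.2083, 0.1697]
tool_rot: [[-0.892, -0.451, 0.001], [-0.451, 0.892, -0.002], [0.0, -0.002, -1.0]]
ft_force: [-0.6, 1.2, 0.1]
grip_width: 0.0856
gripper_force: 0.0
```

```bash
python3 plan.py 463 -234 48 117; python3 - <<'E'
from h import *
p=env.get_image("wrist");save(p,"w0.png")
P=cloud(p)[p["depth"]>0];x,y,z=P.T
m=(abs(x-.463)<.07)&(abs(y+.234)<.07)&(z>.094)&(z<.108)
print(m.sum(),cv2.minAreaRect((P[m][:,:2]*1000).astype(np.float32)),P[m][:,2].mean())
E
```

```text
t 3.8667 pos [ 455.9  -208.32  169.74] psi 116.81278284175717 tilt [ 0. -0. -1.] q [ -38.09   18.08   84.41   -0.05   77.42 -154.89] ft [-0.56  1.16  0.14] w 0.08558061859466051
tool shift now [  5.24 -25.92 121.79]
turn z -0.0032675558275648874 rows 0.027229631896374062
shift after turn [  5.32 -25.9  121.79]
4285 ((462.779541015625, -233.80545043945312), (60.19383239746094, 60.16707229614258), 28.23710060119629) 0.10087261253388011
```

View pics/w0.png

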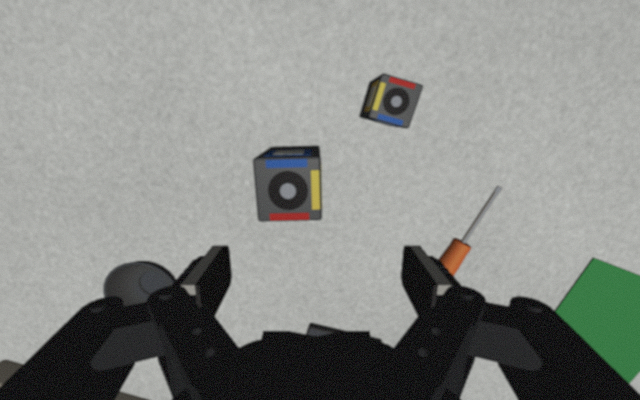

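Wrist view: module fan at (288,190), yellow right, red bottom, consistent with a yaw of 28°. Aligning and descending.

servo_tool --deltas "1 2.7 -13 0 0 0 -0.02; 1 2.7 -13 0 0 0 0; 1 0 0 10 0 0 0; 1 0 0 0 0 0 0"

```text
time_s: 4.25
position: [0.4613, -0.2288, 0.1592]
tool_rot: [[-0.882, -0.471, -0.002], [-0.471, 0.882, 0.001], [0.001, 0.002, -1.0]]
ft_force: [-0.8, 0.5, -0.4]
grip_width: 0.0851
gripper_force: 0.0
```

```bash
python3 plan.py 463 -234 48 118
```

```text
t 4.25 pos [ 461.3  -228.78  159.17] psi 118.1214598470792 tilt [-0.  0. -1.] q [ -39.57   20.07   83.23    0.     76.83 -157.69] ft [-0.76  0.52 -0.42] w 0.08508322443335443
tool shift now [  0.87  -5.63 111.16]
turn z 0.002119874240500755 rows 0.017665618670839624
shift after turn [  0.86  -5.63 111.16]
```

servo_tool --deltas "1 0.9 -5.6 5 0 0 0; 1 0 0 20 0 0 0; 1 0 0 20 0 0 0; 1 0 0 20 0 0 0; 1 0 0 20 0 0 0; 1 0 0 16 0 0 0; 1 0 0 10 0 0 0; 1 0 0 0 0 0 0" --newtons 60

```text
time_s: 4.92
position: [0.4629, -0.2337, 0.0477]
tool_rot: [[-0.882, -0.472, -0.003], [-0.472, 0.882, 0.002], [0.001, 0.003, -1.0]]
ft_force: [0.1, -0.2, -0.3]
grip_width: 0.0851
gripper_force: 0.0
```

servo_tool --deltas "0.3 0 0 0 0 0 0; 0.3 0 0 0 0 0 0; 0.3 0 0 0 0 0 0; 0.3 0 0 0 0 0 0; 0.3 0 0 0 0 0 0; 0.3 0 0 0 0 0 0; 0.3 0 0 0 0 0 0"

```text
time_s: 5.5
position: [0.464, -0.2345, 0.0508]
tool_rot: [[-0.882, -0.472, 0.002], [-0.472, 0.882, -0.001], [-0.001, -0.002, -1.0]]
ft_force: [-1.7, 2.0, 5.5]
grip_width: 0.0581
gripper_force: 64.4
```

servo_tool --deltas "0.3 0 0 -6 0 0 0; 0.3 0 0 -12 0 0 0; 0.3 0 0 -12 0 0 0; 0.3 0 0 0 0 0 0.107; 0.3 0 0 0 0 0 0.107; 0.3 0 0 0 0 0 0.107; 0.3 0 0 0 0 0 0"

```text
time_s: 6.08
position: [0.4636, -0.2344, 0.0798]
tool_rot: [[-0.986, -0.166, 0.0], [-0.166, 0.986, -0.0], [-0.0, -0.0, -1.0]]
ft_force: [-0.1, -0.3, -4.1]
grip_width: 0.058
gripper_force: 66.0
```

```bash
python3 plan.py 546 -83 82 99.6;python3 plan.py 596 -74 82 99.6
```

```text
t 6.0833 pos [ 463.58 -234.39   79.82] psi 99.5526847202327 tilt [ 0. -0. -1.] q [ -39.89   25.45   89.37   -0.     65.16 -139.45] ft [-0.07 -0.26 -4.11] w 0.057951747980810264
tool shift now [-106.4   135.62   -2.19]
turn z -0.0008258074184417071 rows 0.006881728487014226
shift after turn [-106.51  135.53   -2.19]
t 6.0833 pos [ 463.58 -234.39   79.82] psi 99.5526847202327 tilt [ 0. -0. -1.] q [ -39.89   25.45   89.37   -0.     65.16 -139.45] ft [-0.07 -0.26 -4.11] w 0.057951747980810264
tool shift now [-157.2   136.19   -2.19]
turn z -0.0008258074184417071 rows 0.006881728487014226
shift after turn [-157.31  136.06   -2.19]
```

servo_tool --deltas "0.3 -5 9 0 0 0 0; 0.3 -15 18 0 0 0 0; 0.3 -16 20 0 0 0 0; 0.3 -16 20 0 0 0 0; 0.3 -16 20 0 0 0 0; 0.3 -16 20 -1 0 0 0; 0.3 -14 18 -1 0 0 0; 0.3 -8 10 0 0 0 0"

```text
time_s: 6.75
position: [0.546, -0.0806, 0.0816]
tool_rot: [[-0.985, -0.174, 0.0], [-0.174, 0.985, 0.001], [-0.0, 0.0, -1.0]]
ft_force: [0.2, -0.4, -4.5]
grip_width: 0.0578
gripper_force: 66.0
```

servo_tool --deltas "0.3 0 0 0 0 0 0; 0.3 0 0 0 0 0 0; 0.3 0 0 0 0 0 0"

```text
time_s: 7.0
position: [0.5448, -0.0839, 0.0812]
tool_rot: [[-0.985, -0.17, -0.001], [-0.17, 0.985, -0.0], [0.001, -0.0, -1.0]]
ft_force: [-0.5, -1.1, -4.0]
grip_width: 0.0578
gripper_force: 66.0
```

```bash
python3 plan.py 596 -74 81 99.6; python3 - <<'E'
from h import *
p=env.get_image("side");save(p,"s1.png")
cv2.imwrite("pics/s1c.png",cv2.resize(p["img"][130:290,280:480],(800,640)[0:1]+(600,))[...,::-1])
for t in("plunger_tip","patch_red"):
    for r in env.spot_point(t,p): print(t,r["uv"],r["conf"],world(p,*r["uv"]))
E
```

```text
t 7.0 pos [544.8  -83.92  81.24] psi 99.80129241753173 tilt [-0. -0. -1.] q [ -21.05   28.1    84.14   -0.02   67.78 -120.85] ft [-0.53 -1.05 -3.98] w 0.05783826928692924
tool shift now [-52.14   1.06   0.21]
turn z 0.0035132154452278863 rows 0.029276795376899055
shift after turn [-52.14   1.24   0.21]
plunger_tip [363.9, 202.6] 0.37 [ 0.63831181 -0.04204865  0.07610616]
patch_red [346.7, 208.6] 0.64 [ 0.54736691 -0.12567754  0.15260365]
patch_red [258.1, 289.9] 0.64 [ 0.32794627 -0.17858255  0.04151218]
```

View pics/s1c.png

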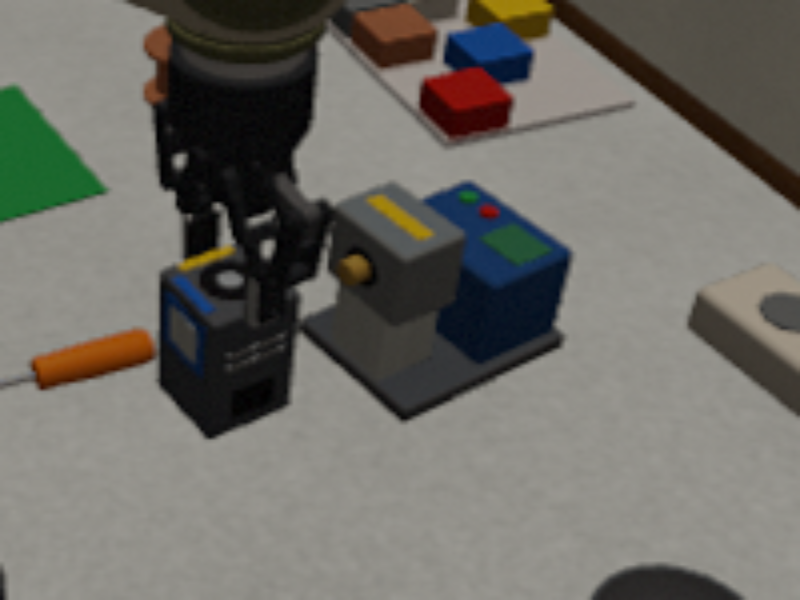

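Side view: module held upright, blue facing away (185,330 in the crop), red towards the plunger at (355,268). Approaching.

servo_tool --deltas "0.3 -6 1 0 0 0 0; 0.3 -10 0 0 0 0 0; 0.3 -10 0 0 0 0 0; 0.3 -10 0 0 0 0 0; 0.3 -6 0 0 0 0 0; 0.3 -2 0 0 0 0 0; 0.3 0 0 0 0 0 0; 0.3 0 0 0 0 0 0"

```text
time_s: 7.82
position: [0.588, -0.075, 0.0812]
tool_rot: [[-0.986, -0.17, -0.001], [-0.17, 0.986, 0.0], [0.001, 0.0, -1.0]]
ft_force: [0.5, 0.5, -4.2]
grip_width: 0.0583
gripper_force: 66.0
```

servo_tool --deltas "0.3 -2 0 0 0 0 0; 0.3 -2 0 0 0 0 0; 0.3 -1 0 0 0 0 0; 0.3 0 0 0 0 0 0"

```text
time_s: 8.15
position: [0.5935, -0.0741, 0.0814]
tool_rot: [[-0.986, -0.17, 0.0], [-0.17, 0.986, -0.0], [-0.0, -0.0, -1.0]]
ft_force: [0.8, 0.1, -5.0]
grip_width: 0.058
gripper_force: 66.0
```

servo_tool --deltas "0.3 -1 0 0 0 0 0; 0.3 -1 0 0 0 0 0; 0.3 0 0 0 0 0 0; 0.3 0 0 0 0 0 0"

```text
time_s: 8.48
position: [0.5953, -0.0738, 0.0813]
tool_rot: [[-0.986, -0.17, -0.0], [-0.17, 0.986, 0.0], [0.0, 0.0, -1.0]]
ft_force: [0.4, -0.4, -4.2]
grip_width: 0.058
gripper_force: 66.0
```

servo_tool --deltas "0.3 -1 0 0 0 0 0; 0.3 -1 0 0 0 0 0; 0.3 0 0 0 0 0 0"

```text
time_s: 8.73
position: [0.5974, -0.0734, 0.0813]
tool_rot: [[-0.986, -0.17, 0.0], [-0.17, 0.986, -0.0], [-0.0, -0.0, -1.0]]
ft_force: [-0.2, 0.1, -3.7]
grip_width: 0.0577
gripper_force: 66.0
```

servo_tool --deltas "0.3 -1 0 0 0 0 0; 0.3 0 0 0 0 0 0; 0.3 0 0 0 0 0 0"

```text
time_s: 8.98
position: [0.5979, -0.0733, 0.0813]
tool_rot: [[-0.986, -0.17, -0.001], [-0.17, 0.986, -0.0], [0.001, 0.0, -1.0]]
ft_force: [-2.3, 0.6, -2.7]
grip_width: 0.058
gripper_force: 66.1
```

servo_tool --deltas "0.3 -1 0 0 0 0 0; 0.3 -1 0 0 0 0 0; 0.3 0 0 0 0 0 0; 0.3 0 0 0 0 0 0"

```text
time_s: 9.32
position: [0.5996, -0.073, 0.0813]
tool_rot: [[-0.986, -0.17, -0.002], [-0.17, 0.986, -0.0], [0.002, 0.0, -1.0]]
ft_force: [-5.6, -0.8, -0.5]
grip_width: 0.058
gripper_force: 66.3
```

servo_tool --deltas "0.3 -1 0 0 0 0 0; 0.3 0 0 0 0 0 0; 0.3 0 0 0 0 0 0; 0.3 0 0 0 0 0 0"

```text
time_s: 9.65
position: [0.6003, -0.0728, 0.0813]
tool_rot: [[-0.986, -0.17, -0.002], [-0.17, 0.986, -0.0], [0.002, 0.0, -1.0]]
ft_force: [-7.1, -1.0, -0.1]
grip_width: 0.0581
gripper_force: 66.4
```

servo_tool --deltas "0.3 -1 0 0 0 0 0; 0.3 -0.5 0 0 0 0 0; 0.3 0 0 0 0 0 0; 0.3 0 0 0 0 0 0"

```text
time_s: 9.98
position: [0.6014, -0.0726, 0.0813]
tool_rot: [[-0.985, -0.17, -0.003], [-0.17, 0.986, -0.0], [0.003, 0.0, -1.0]]
ft_force: [-9.0, -0.9, 0.5]
grip_width: 0.0578
gripper_force: 66.5
```

```bash
python3 - <<'E'
from h import *
f=[];
for n in("side","scene","side"):
    p=env.get_image(n); f.append(env.observe()["ft_force"])
    if n=="side": cv2.imwrite("pics/s2c.png",cv2.resize(p["img"][150:270,300:460],(800,600))[...,::-1])
print(np.round(f,1),env.observe()["position"])
E
```

```text
[[-8.5 -1.3 -0. ]
 [-8.9 -1.   0.6]
 [-8.  -1.7  0.6]] [ 0.60135858 -0.07261799  0.08134903]
```

View pics/s2c.png

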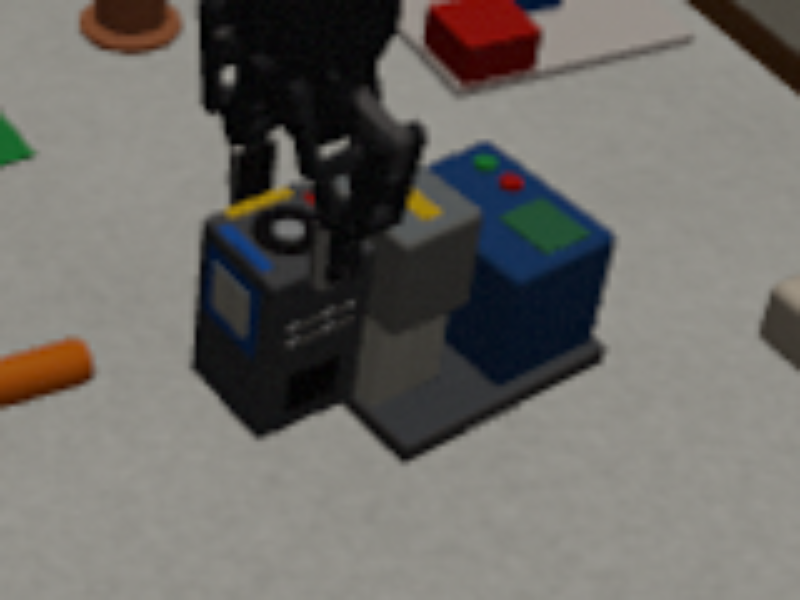

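Pressed squarely. One more nudge, hold, and verify the module's height and lateral position.

servo_tool --deltas "0.3 -0.6 0 0 0 0 0; 0.3 0 0 0 0 0 0; 0.3 0 0 0 0 0 0; 0.3 0 0 0 0 0 0; 0.3 0 0 0 0 0 0; 0.3 0 0 0 0 0 0; 0.3 0 0 0 0 0 0; 0.3 0 0 0 0 0 0"

```text
time_s: 10.8
position: [0.6018, -0.0725, 0.0813]
tool_rot: [[-0.985, -0.17, -0.004], [-0.17, 0.986, -0.0], [0.004, 0.0, -1.0]]
ft_force: [-10.0, -0.7, 1.3]
grip_width: 0.0576
gripper_force: 66.5
```

```bash
python3 - <<'E'
from h import *
np.set_printoptions(precision=1,suppress=True)
o=env.observe();print(o["ft_force"],o["position"]*1000)
p=env.get_image("side");C=cloud(p)*1000
a=np.radians(9.6);d=np.array([np.cos(a),np.sin(a)]);n=np.array([-d[1],d[0]])
T=np.array([625.6,-69.])
s=(C[...,:2]-T)@d;l=(C[...,:2]-T)@n;z=C[...,2]
ok=p["depth"]>0
m=ok&(s<-45)&(s>-58)&(abs(l)<35)&(z>110)&(z<140);print("top z",m.sum(),np.median(z[m]),z[m].std())
f=ok&(s<-50)&(s>-66)&(abs(l)<40)&(z>40)&(z<122)
print("back face s",np.median(s[f]),"l range",np.percentile(l[f],[1,99]))
A=np.c_[l[f],z[f],np.ones(f.sum())];k=np.linalg.lstsq(A,s[f],rcond=None)[0];print("slopes l,z",k, )
h=ok&(s>10)&(s<66)&(abs(l)<40)&(z>127)&(z<135);print("head l range",np.percentile(l[h],[1,99]))
E
```

```text
[-10.   -0.7   1.3] [601.8 -72.5  81.3]
top z 206 126.35889912354003 7.564206997227594
back face s -54.630087913651465 l range [-29.   28.8]
slopes l,z [ -0.    0.  -54.5]
head l range [-35.1  19.3]
```

servo_tool --deltas "0.3 3 0 0 0 0 0; 0.3 6 0 0 0 0 0; 0.3 12 0 0 0 0 0; 0.3 15 0 0 0 0 0; 0.3 15 0 0 0 0 0; 0.3 12 0 0 0 0 0; 0.3 6 0 0 0 0 0; 0.3 0 0 0 0 0 0.05"

```text
time_s: 11.52
position: [0.5347, -0.0843, 0.0816]
tool_rot: [[-0.993, -0.12, 0.001], [-0.12, 0.993, 0.0], [-0.001, -0.0, -1.0]]
ft_force: [0.3, 0.3, -4.5]
grip_width: 0.0576
gripper_force: 66.0
```

servo_tool --deltas "0.3 0 0 0 0 0 0.12; 0.3 0 0 0 0 0 0.12; 0.3 0 0 0 0 0 0.12; 0.3 0 0 0 0 0 0.12; 0.3 0 0 0 0 0 0.12; 0.3 0 0 0 0 0 0.12; 0.3 0 0 0 0 0 0.12; 0.3 0 0 0 0 0 0.12"

```text
time_s: 12.18
position: [0.536, -0.0842, 0.0814]
tool_rot: [[-0.663, 0.748, 0.002], [0.748, 0.663, -0.0], [-0.001, 0.001, -1.0]]
ft_force: [0.3, -0.8, -4.6]
grip_width: 0.0581
gripper_force: 66.0
```

servo_tool --deltas "0.3 0 0 0 0 0 0.12; 0.3 0 0 0 0 0 0.12; 0.3 0 0 0 0 0 0.12; 0.3 0 0 0 0 0 0.12; 0.3 0 0 0 0 0 0.12; 0.3 0 0 0 0 0 0.12; 0.3 0 0 0 0 0 0.12; 0.3 0 0 0 0 0 0.12"

```text
time_s: 12.85
position: [0.536, -0.0842, 0.0815]
tool_rot: [[0.233, 0.973, 0.002], [0.973, -0.233, -0.0], [0.0, 0.002, -1.0]]
ft_force: [-0.4, 0.0, -4.7]
grip_width: 0.058
gripper_force: 66.0
```

servo_tool --deltas "0.3 0 0 0 0 0 0.12; 0.3 0 0 0 0 0 0.12; 0.3 0 0 0 0 0 0.12; 0.3 0 0 0 0 0 0.12; 0.3 0 0 0 0 0 0.12; 0.3 0 0 0 0 0 0.12; 0.3 0 0 0 0 0 0.12; 0.3 0 0 0 0 0 0.12"

```text
time_s: 13.52
position: [0.536, -0.0842, 0.0814]
tool_rot: [[0.93, 0.367, 0.002], [0.367, -0.93, -0.0], [0.001, 0.001, -1.0]]
ft_force: [-0.6, 0.5, -4.6]
grip_width: 0.058
gripper_force: 66.0
```

servo_tool --deltas "0.3 0 0 0 0 0 0.1; 0.3 0 0 0 0 0 0.11; 0.3 0 0 0 0 0 0; 0.3 0 0 0 0 0 0"

```text
time_s: 13.85
position: [0.5358, -0.0842, 0.0814]
tool_rot: [[0.985, 0.174, 0.001], [0.174, -0.985, -0.0], [0.001, 0.0, -1.0]]
ft_force: [1.2, -0.1, -4.5]
grip_width: 0.0578
gripper_force: 66.0
```

```bash
python3 plan.py 597 -73.5 81 -80.4; cat > chk.py <<'E'
from h import *
import sys
np.set_printoptions(precision=3,suppress=True)
p=env.get_image("side");save(p,sys.argv[1]);C=cloud(p)*1000
o=env.observe()["position"]*1000
a=np.radians(9.6);d=np.array([np.cos(a),np.sin(a)]);n=np.array([-d[1],d[0]])
s=(C[...,:2]-o[:2])@d;l=(C[...,:2]-o[:2])@n;z=C[...,2];ok=p["depth"]>0
f=ok&(s<-24)&(s>-38)&(abs(l)<27)&(z>20+o[2]-81)&(z<122+o[2]-81)
k=np.linalg.lstsq(np.c_[l[f],z[f]-80,np.ones(f.sum())],s[f],rcond=None)[0]
g=ok&(abs(s)<27)&(l<-24)&(l>-38)&(z>20+o[2]-81)&(z<122+o[2]-81)
print("back face s (rel TCP)",np.median(s[f]),"slopes",k,"z",np.percentile(z[f],[0,1,99]),"right face l",np.median(l[g]),g.sum())
E
python3 chk.py s3.png
```

```text
t 13.85 pos [535.75 -84.16  81.41] psi -79.96406866835449 tilt [ 0. -0. -1.] q [-21.45  27.28  85.65   0.02  67.01  58.51] ft [ 1.19 -0.12 -4.47] w 0.05776747981510309
tool shift now [62.17  0.18  0.47]
turn z 0.007608437049817674 rows 0.06340364208181395
shift after turn [62.17 -0.29  0.47]
back face s (rel TCP) -28.00440599082821 slopes [ -0.011  -0.01  -27.958] z [ 33.416  35.489 121.485] right face l -30.178732300009408 525
```

servo_tool --deltas "0.3 6 0 0.3 0 0 0.0076; 0.3 10 0 0 0 0 0; 0.3 12 0 0 0 0 0; 0.3 12 0 0 0 0 0; 0.3 9 0 0 0 0 0; 0.3 5 0 0 0 0 0; 0.3 0 0 0 0 0 0; 0.3 0 0 0 0 0 0"

```text
time_s: 14.57
position: [0.5884, -0.0751, 0.0808]
tool_rot: [[0.986, 0.164, -0.0], [0.164, -0.986, 0.0], [-0.0, -0.0, -1.0]]
ft_force: [-0.4, 0.5, -4.1]
grip_width: 0.0581
gripper_force: 66.0
```

servo_tool --deltas "0.3 1 0 0 0 0 0; 0.3 1 0 0 0 0 0; 0.3 1 0 0 0 0 0; 0.3 0 0 0 0 0 0; 0.3 0 0 0 0 0 0"

```text
time_s: 14.98
position: [0.5914, -0.0748, 0.0811]
tool_rot: [[0.987, 0.164, 0.0], [0.164, -0.987, -0.0], [0.0, 0.0, -1.0]]
ft_force: [-0.3, 0.5, -4.1]
grip_width: 0.058
gripper_force: 66.0
```

servo_tool --deltas "0.3 1 0 0 0 0 0; 0.3 1 0 0 0 0 0; 0.3 0 0 0 0 0 0; 0.3 0 0 0 0 0 0"

```text
time_s: 15.32
position: [0.5935, -0.0744, 0.081]
tool_rot: [[0.987, 0.164, 0.0], [0.164, -0.987, -0.0], [0.0, 0.0, -1.0]]
ft_force: [0.3, 0.7, -4.5]
grip_width: 0.0578
gripper_force: 66.0
```

servo_tool --deltas "0.3 1 0 0 0 0 0; 0.3 1 0 0 0 0 0; 0.3 0 0 0 0 0 0; 0.3 0 0 0 0 0 0"

```text
time_s: 15.65
position: [0.5955, -0.0741, 0.081]
tool_rot: [[0.987, 0.164, -0.0], [0.164, -0.987, 0.0], [-0.0, -0.0, -1.0]]
ft_force: [-0.6, 0.0, -4.8]
grip_width: 0.0583
gripper_force: 66.1
```

servo_tool --deltas "0.3 1 0 0 0 0 0; 0.3 1 0 0 0 0 0; 0.3 0 0 0 0 0 0; 0.3 0 0 0 0 0 0"

```text
time_s: 15.98
position: [0.597, -0.0738, 0.081]
tool_rot: [[0.987, 0.164, -0.001], [0.164, -0.987, -0.0], [-0.001, -0.0, -1.0]]
ft_force: [-4.4, -0.6, -0.8]
grip_width: 0.0582
gripper_force: 66.3
```

servo_tool --deltas "0.3 1 0 0 0 0 0; 0.3 1 0 0 0 0 0; 0.3 0.7 0 0 0 0 0; 0.3 0 0 0 0 0 0; 0.3 0 0 0 0 0 0"

```text
time_s: 16.4
position: [0.5989, -0.0734, 0.081]
tool_rot: [[0.987, 0.164, -0.003], [0.164, -0.987, -0.0], [-0.003, -0.0, -1.0]]
ft_force: [-8.3, -0.9, 0.3]
grip_width: 0.0582
gripper_force: 66.5
```

servo_tool --deltas "0.3 0.8 0 0 0 0 0; 0.3 0 0 0 0 0 0; 0.3 0 0 0 0 0 0; 0.3 0 0 0 0 0 0"

```text
time_s: 16.73
position: [0.5995, -0.0732, 0.0811]
tool_rot: [[0.986, 0.164, -0.003], [0.164, -0.986, -0.0], [-0.003, -0.0, -1.0]]
ft_force: [-10.0, -0.6, 1.2]
grip_width: 0.058
gripper_force: 66.6
```

servo_tool --deltas "0.3 0 0 0 0 0 0; 0.3 0 0 0 0 0 0; 0.3 0 0 0 0 0 0; 0.3 0 0 0 0 0 0; 0.3 0 0 0 0 0 0; 0.3 0 0 0 0 0 0; 0.3 0 0 0 0 0 0; 0.3 0 0 0 0 0 0"

```text
time_s: 17.4
position: [0.5995, -0.0733, 0.081]
tool_rot: [[0.987, 0.164, -0.003], [0.164, -0.987, -0.0], [-0.003, -0.0, -1.0]]
ft_force: [-8.9, -1.4, 2.6]
grip_width: 0.0579
gripper_force: 66.6
```

servo_tool --deltas "0.3 -3 0 0 0 0 0; 0.3 -6 0 0 0 0 0; 0.3 -12 0 0 0 0 0; 0.3 -15 0 0 0 0 0; 0.3 -15 0 0 0 0 0; 0.3 -15 0 0 0 0 0; 0.3 -9 0 0 0 0 0; 0.3 -3 0 0 0 0 0"

```text
time_s: 18.07
position: [0.5232, -0.0861, 0.0812]
tool_rot: [[0.987, 0.163, 0.001], [0.163, -0.987, 0.0], [0.001, 0.0, -1.0]]
ft_force: [-0.6, -0.5, -4.8]
grip_width: 0.0581
gripper_force: 66.0
```

servo_tool --deltas "0.3 0 0 0 0 0 0; 0.3 0 0 0 0 0 0"

```text
time_s: 18.23
position: [0.5247, -0.0861, 0.0812]
tool_rot: [[0.987, 0.163, 0.001], [0.163, -0.987, -0.0], [0.001, 0.0, -1.0]]
ft_force: [0.6, 0.8, -4.2]
grip_width: 0.0582
gripper_force: 66.0
```

```bash
python3 plan.py; python3 chk.py s4.png; python3 - <<'E'
import numpy as np
d=np.load("side0.npz");
K=d["camera_matrix"];D=d["depth"].astype(float);I=d["img"].astype(int)
v,u=np.mgrid[0:400,0:640]
c=np.stack([(u-K[0,2])*D/K[0,0],(v-K[1,2])*D/K[1,1],D,np.ones_like(D)],-1)
P=(c@np.linalg.inv(d["world_to_cam"]).T)[...,:3]*1000
m=(D>0)&(I[...,0]>I[...,2]+60)&(v>210)&(v<250)&(u>255)&(u<325)
print(m.sum(),P[m].min(0),P[m].max(0))
E
```

```text
t 18.2333 pos [524.72 -86.1   81.21] psi -80.59233043924228 tilt [ 0. -0. -1.] q [-22.09  26.37  87.38   0.02  66.17  58.49] ft [ 0.56  0.81 -4.15] w 0.05817467250632701
back face s (rel TCP) -28.129978935555947 slopes [  0.001  -0.01  -28.136] z [ 34.662  35.751 121.617] right face l -30.26595991971098 530
251 [448.07143828 -18.20181161  11.54874463] [524.86709336   3.66964152  29.52289342]
```

servo_tool --deltas "0.3 0 0 6 0 0 0; 0.3 0 0 8 0 0 0; 0.3 0 0 7 0 0 0; 0.3 0 0 4 0 0 0; 0.3 0 0 2 0 0 0; 0.3 0 0 0 0 0 0; 0.3 0 0 0 0 0 0"

```text
time_s: 18.87
position: [0.524, -0.086, 0.054]
tool_rot: [[0.987, 0.164, 0.0], [0.164, -0.987, -0.0], [0.0, 0.0, -1.0]]
ft_force: [-0.8, -0.3, -3.6]
grip_width: 0.0578
gripper_force: 66.0
```

servo_tool --deltas "0.3 0 0 1 0 0 0; 0.3 0 0 1 0 0 0; 0.3 0 0 0 0 0 0; 0.3 0 0 0 0 0 0"

```text
time_s: 19.2
position: [0.5239, -0.086, 0.0521]
tool_rot: [[0.987, 0.164, 0.0], [0.164, -0.987, -0.0], [0.0, 0.0, -1.0]]
ft_force: [-0.7, 0.3, -3.5]
grip_width: 0.0579
gripper_force: 66.0
```

servo_tool --deltas "0.3 0 0 1 0 0 0; 0.3 0 0 0 0 0 0; 0.3 0 0 0 0 0 0"

```text
time_s: 19.45
position: [0.5239, -0.086, 0.051]
tool_rot: [[0.987, 0.164, -0.0], [0.164, -0.987, -0.0], [-0.0, 0.0, -1.0]]
ft_force: [0.7, -0.3, -3.3]
grip_width: 0.0581
gripper_force: 66.0
```

servo_tool --deltas "0.3 0 0 1 0 0 0; 0.3 0 0 0.5 0 0 0; 0.3 0 0 0 0 0 0; 0.3 0 0 0 0 0 0"

```text
time_s: 19.78
position: [0.5243, -0.0861, 0.0508]
tool_rot: [[0.987, 0.164, 0.002], [0.164, -0.987, -0.001], [0.001, 0.001, -1.0]]
ft_force: [-2.5, 0.9, 8.4]
grip_width: 0.058
gripper_force: 67.4
```

servo_tool --deltas "1 0 0 0 0 0 0; 1 0 0 0 0 0 0; 1 0 0 0 0 0 0; 1 0 0 0 0 0 0; 1 0 0 -3 0 0 0; 1 0 0 -15 0 0 0; 1 0 0 -25 0 0 0; 1 0 0 -30 0 0 0"

```text
time_s: 20.45
position: [0.5231, -0.0857, 0.1224]
tool_rot: [[0.987, 0.164, -0.003], [0.164, -0.987, 0.001], [-0.003, -0.002, -1.0]]
ft_force: [0.2, -0.1, 0.6]
grip_width: 0.0853
gripper_force: 0.0
```

servo_tool --deltas "1 0 0 -12 0 0 0; 1 0 0 0 0 0 -0.1122; 1 0 0 0 0 0 -0.1122; 1 0 0 0 0 0 -0.1122; 1 0 0 0 0 0 -0.1122; 1 0 0 0 0 0 -0.1122; 1 0 0 0 0 0 -0.1122; 1 0 0 0 0 0 -0.1122"

```text
time_s: 21.12
position: [0.5239, -0.086, 0.1347]
tool_rot: [[0.577, 0.817, 0.0], [0.817, -0.577, -0.0], [0.0, 0.0, -1.0]]
ft_force: [-0.4, -0.1, 0.3]
grip_width: 0.0855
gripper_force: 0.0
```

servo_tool --deltas "1 0 0 0 0 0 -0.1122; 1 0 0 0 0 0 -0.1122; 1 0 0 0 0 0 -0.1122; 1 0 0 0 0 0 -0.1122; 1 0 0 0 0 0 -0.1122; 1 0 0 0 0 0 -0.1122; 1 0 0 0 0 0 -0.1122; 1 0 0 0 0 0 0"

```text
time_s: 21.78
position: [0.5239, -0.086, 0.1347]
tool_rot: [[-0.168, 0.986, 0.0], [0.986, 0.168, -0.0], [-0.0, 0.0, -1.0]]
ft_force: [-0.3, -1.0, -0.6]
grip_width: 0.0854
gripper_force: 0.0
```

```bash
python3 - <<'E'
from h import *
for n in("wrist","side"):
    p=env.get_image(n)
    P=cloud(p)[p["depth"]>0];x,y,z=P.T
    m=(abs(x-.526)<.05)&(abs(y+.086)<.05)&(z>.094)&(z<.106)
    print(n,m.sum(),cv2.minAreaRect((P[m][:,:2]*1000).astype(np.float32)) if m.sum()>5 else 0,P[m][:,2].mean())
E
python3 plan.py 526 -86 48 9.6
```

```text
wrist 5489 ((525.43798828125, -86.653564453125), (60.112030029296875, 59.48145294189453), 9.544621467590332) 0.10075278439425298
side 515 ((525.7183227539062, -88.18978881835938), (58.62359619140625, 60.606319427490234), 8.986284255981445) 0.10111261819465227
t 21.8833 pos [523.93 -85.97 134.64] psi 9.217053827973857 tilt [ 0. -0. -1.] q [-22.1   22.89  83.11  -0.    73.98 -31.32] ft [ 0.66  0.72 -0.32] w 0.08520624883063697
tool shift now [-0.36  2.03 86.64]
turn z -0.006683671559764957 rows 0.055697262998041314
shift after turn [-0.37  2.03 86.64]
```

servo_tool --deltas "1 -1 1.6 5 0 0 0; 1 0 0 18 0 0 0; 1 0 0 20 0 0 0; 1 0 0 20 0 0 0; 1 0 0 14 0 0 0; 1 0 0 8 0 0 0; 1 0 0 1 0 0 0; 1 0 0 0 0 0 0"

```text
time_s: 22.55
position: [0.5258, -0.0868, 0.0485]
tool_rot: [[-0.163, 0.987, -0.0], [0.987, 0.163, 0.0], [0.0, -0.0, -1.0]]
ft_force: [0.9, 0.3, 1.1]
grip_width: 0.0857
gripper_force: 0.0
```

servo_tool --deltas "0.3 0 0 0 0 0 0; 0.3 0 0 0 0 0 0; 0.3 0 0 0 0 0 0; 0.3 0 0 0 0 0 0; 0.3 0 0 0 0 0 0; 0.3 0 0 0 0 0 0; 0.3 0 0 0 0 0 0"

```text
time_s: 23.13
position: [0.526, -0.0869, 0.0498]
tool_rot: [[-0.164, 0.987, 0.002], [0.987, 0.164, -0.001], [-0.001, 0.001, -1.0]]
ft_force: [-2.6, -0.4, 6.5]
grip_width: 0.058
gripper_force: 64.7
```

servo_tool --deltas "0.3 0 0 -6 0 0 0; 0.3 0 0 -12 0 0 0; 0.3 0 0 -12 0 0 0; 0.3 0 0 0 0 0 0; 0.3 0 0 0 0 0 0"

```text
time_s: 23.55
position: [0.5257, -0.0867, 0.0788]
tool_rot: [[-0.164, 0.987, 0.001], [0.987, 0.164, -0.0], [-0.0, 0.001, -1.0]]
ft_force: [0.9, -0.2, -4.1]
grip_width: 0.0582
gripper_force: 66.1
```

servo_tool --deltas "0.3 0 0 -1 0 0 -0.1122; 0.3 0 0 0 0 0 -0.1122; 0.3 0 0 0 0 0 -0.1122; 0.3 0 0 0 0 0 -0.1122; 0.3 0 0 0 0 0 -0.1122; 0.3 0 0 0 0 0 -0.1122; 0.3 0 0 0 0 0 -0.1122"

```text
time_s: 24.13
position: [0.5251, -0.0865, 0.0785]
tool_rot: [[-0.816, 0.577, -0.002], [0.577, 0.816, 0.001], [0.002, -0.0, -1.0]]
ft_force: [-0.4, -0.7, -3.8]
grip_width: 0.0578
gripper_force: 66.0
```

servo_tool --deltas "0.3 0 0 0 0 0 -0.1122; 0.3 0 0 0 0 0 -0.1122; 0.3 0 0 0 0 0 -0.1122; 0.3 0 0 0 0 0 -0.1122; 0.3 0 0 0 0 0 -0.1122; 0.3 0 0 0 0 0 -0.1122; 0.3 0 0 0 0 0 -0.1122; 0.3 0 0 0 0 0 0"

```text
time_s: 24.8
position: [0.5251, -0.0865, 0.0786]
tool_rot: [[-0.986, -0.167, -0.002], [-0.167, 0.986, 0.001], [0.002, 0.001, -1.0]]
ft_force: [0.2, -0.0, -4.0]
grip_width: 0.0582
gripper_force: 66.0
```

```bash
python3 plan.py 596 -74.3 80 99.6; python3 chk.py s5.png; python3 -c "
import cv2
i=cv2.imread('pics/s5.png');cv2.imwrite('pics/s5c.png',cv2.resize(i[150:270,290:450],(800,600)))"
```

```text
t 24.8 pos [525.12 -86.49  78.62] psi 99.63922198962086 tilt [-0.  0. -1.] q [ -22.11   26.68   87.35    0.     66.08 -121.75] ft [ 0.18 -0.04 -3.99] w 0.058206168004332696
tool shift now [-71.91   0.16  -1.49]
turn z 0.0006845528580672255 rows 0.005704607150560213
shift after turn [-71.91   0.21  -1.49]
back face s (rel TCP) -28.762714986871394 slopes [ -0.011   0.001 -28.751] z [ 30.607  33.73  119.341] right face l -29.480266015224853 517
```

View pics/s5c.png

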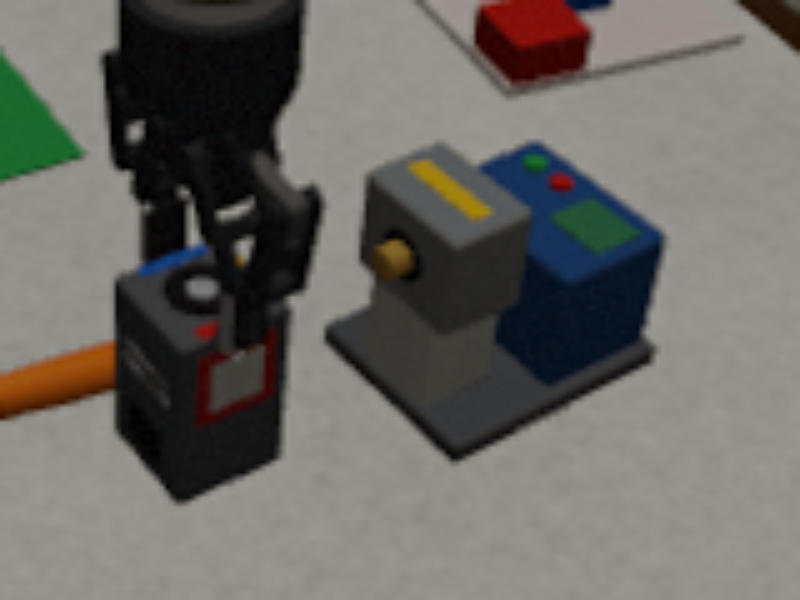

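Inlet at the back (150,420), red on the right, so yellow faces the plunger at (395,260).

servo_tool --deltas "0.3 -6 0 -1.5 0 0 0; 0.3 -12 0 0 0 0 0; 0.3 -14 0 0 0 0 0; 0.3 -14 0 0 0 0 0; 0.3 -11 0 0 0 0 0; 0.3 -7 0 0 0 0 0; 0.3 -2 0 0 0 0 0; 0.3 0 0 0 0 0 0"

```text
time_s: 25.52
position: [0.5909, -0.0757, 0.0807]
tool_rot: [[-0.987, -0.163, -0.001], [-0.163, 0.987, 0.0], [0.001, 0.0, -1.0]]
ft_force: [-0.0, 0.9, -4.6]
grip_width: 0.0581
gripper_force: 66.0
```

servo_tool --deltas "0.3 -1 0 0 0 0 0; 0.3 -1 0 0 0 0 0; 0.3 -1 0 0 0 0 0; 0.3 0 0 0 0 0 0; 0.3 0 0 0 0 0 0"

```text
time_s: 25.93
position: [0.5936, -0.0755, 0.0811]
tool_rot: [[-0.987, -0.163, 0.0], [-0.163, 0.987, -0.0], [-0.0, -0.0, -1.0]]
ft_force: [-1.2, 0.2, -4.1]
grip_width: 0.0581
gripper_force: 66.0
```

servo_tool --deltas "0.3 -1 0 0 0 0 0; 0.3 -1 0 0 0 0 0; 0.3 0 0 0 0 0 0; 0.3 0 0 0 0 0 0"

```text
time_s: 26.27
position: [0.5957, -0.0751, 0.081]
tool_rot: [[-0.987, -0.164, -0.0], [-0.164, 0.987, 0.0], [0.0, 0.0, -1.0]]
ft_force: [0.9, -0.6, -4.4]
grip_width: 0.0581
gripper_force: 66.0
```

servo_tool --deltas "0.3 -1 0 0 0 0 0; 0.3 -1 0 0 0 0 0; 0.3 0 0 0 0 0 0; 0.3 0 0 0 0 0 0"

```text
time_s: 26.6
position: [0.5973, -0.0747, 0.081]
tool_rot: [[-0.987, -0.164, -0.001], [-0.164, 0.987, -0.0], [0.001, 0.0, -1.0]]
ft_force: [-2.9, -0.7, -2.9]
grip_width: 0.0582
gripper_force: 66.2
```

servo_tool --deltas "0.3 -1 0 0 0 0 0; 0.3 -1 0 0 0 0 0; 0.3 0 0 0 0 0 0; 0.3 0 0 0 0 0 0"

```text
time_s: 26.93
position: [0.5989, -0.0744, 0.081]
tool_rot: [[-0.986, -0.164, -0.002], [-0.164, 0.986, 0.0], [0.002, 0.0, -1.0]]
ft_force: [-7.5, -0.7, -0.2]
grip_width: 0.0579
gripper_force: 66.4
```

servo_tool --deltas "0.3 -1 0 0 0 0 0; 0.3 -0.6 0 0 0 0 0; 0.3 0 0 0 0 0 0; 0.3 0 0 0 0 0 0"

```text
time_s: 27.27
position: [0.6, -0.0742, 0.081]
tool_rot: [[-0.986, -0.164, -0.003], [-0.164, 0.987, -0.0], [0.003, 0.0, -1.0]]
ft_force: [-9.2, -1.0, 0.0]
grip_width: 0.058
gripper_force: 66.6
```

servo_tool --deltas "0.3 0 0 0 0 0 0; 0.3 0 0 0 0 0 0; 0.3 0 0 0 0 0 0; 0.3 0 0 0 0 0 0; 0.3 0 0 0 0 0 0; 0.3 0 0 0 0 0 0; 0.3 0 0 0 0 0 0; 0.3 0 0 0 0 0 0"

```text
time_s: 27.93
position: [0.6, -0.0742, 0.081]
tool_rot: [[-0.986, -0.164, -0.003], [-0.164, 0.987, -0.0], [0.003, 0.0, -1.0]]
ft_force: [-8.0, -1.1, 0.7]
grip_width: 0.0577
gripper_force: 66.6
```

servo_tool --deltas "0.3 3 0 0 0 0 0; 0.3 6 0 0 0 0 0; 0.3 12 0 0 0 0 0; 0.3 15 0 0 0 0 0; 0.3 15 0 0 0 0 0; 0.3 9 0 -10 0 0 0; 0.3 3 0 -18 0 0 0; 0.3 0 0 -12 0 0 0"

```text
time_s: 28.6
position: [0.5392, -0.0848, 0.1231]
tool_rot: [[-0.987, -0.163, 0.002], [-0.163, 0.987, -0.001], [-0.002, -0.001, -1.0]]
ft_force: [0.7, -0.5, -4.4]
grip_width: 0.0582
gripper_force: 66.1
```

```bash
python3 plan.py 466 268 121; python3 - <<'E'
from h import *
p=dict(np.load("scene0.npz"))
C=cloud(p)*1000;m=C[225:245,435:455];print(m[m[...,2]>30].reshape(-1,3).mean(0))
E
```

```text
t 28.6 pos [539.15 -84.76 123.11] psi 99.38897908497357 tilt [ 0. -0. -1.] q [ -21.38   24.89   81.86    0.02   73.12 -120.77] ft [ 0.75 -0.54 -4.41] w 0.05823932931617371
tool shift now [ 14.63 359.97   1.75]
[688.01439921 290.39930497  53.13387071]
```

Spool is far away (688,290). Moving to the mat.

servo_tool --deltas "0.3 1 8 0 0 0 0; 0.3 1 18 0 0 0 0; 0.3 1 26 0 0 0 0; 0.3 1 28 0 0 0 0; 0.3 1 28 0 0 0 0; 0.3 1 28 0 0 0 0; 0.3 1 28 0 0 0 0; 0.3 1 28 0 0 0 0"

```text
time_s: 29.27
position: [0.4992, 0.1055, 0.1209]
tool_rot: [[-0.987, -0.164, 0.0], [-0.164, 0.987, 0.0], [-0.001, 0.0, -1.0]]
ft_force: [0.5, -0.6, -4.6]
grip_width: 0.0581
gripper_force: 66.1
```

servo_tool --deltas "0.3 1 28 0 0 0 0; 0.3 1 28 0 0 0 0; 0.3 1 28 0 0 0 0; 0.3 1 28 0 0 0 0; 0.3 1 26 0 0 0 0; 0.3 1 18 0 0 0 0; 0.3 1 10 0 0 0 0; 0.3 0 3 0 0 0 0"

```text
time_s: 29.93
position: [0.4644, 0.2708, 0.1208]
tool_rot: [[-0.986, -0.166, -0.0], [-0.166, 0.986, 0.0], [0.0, 0.0, -1.0]]
ft_force: [-0.7, -1.1, -5.3]
grip_width: 0.0583
gripper_force: 66.1
```

servo_tool --deltas "0.3 0 0 14 0 0 0; 0.3 0 0 14 0 0 0; 0.3 0 0 14 0 0 0; 0.3 0 0 12 0 0 0; 0.3 0 0 6 0 0 0; 0.3 0 0 3 0 0 0; 0.3 0 0 0 0 0 0; 0.3 0 0 0 0 0 0"

```text
time_s: 30.6
position: [0.4656, 0.2691, 0.0586]
tool_rot: [[-0.987, -0.163, 0.001], [-0.163, 0.987, 0.0], [-0.001, 0.0, -1.0]]
ft_force: [-0.3, -0.3, -4.4]
grip_width: 0.0581
gripper_force: 66.0
```

```bash
python3 plan.py 466 268 53; python3 - <<'E'
from h import *
for n in("scene","side"):
    p=env.get_image(n)
    print([(r["uv"],r["conf"],world(p,*r["uv"])) for r in env.spot_point("mat",p)])
i=p["img"];cv2.imwrite("pics/m.png",cv2.resize(i[100:230,190:350],(738,600))[...,::-1])
E
```

```text
t 30.6 pos [465.62 269.07  58.56] psi 99.40146946520439 tilt [ 0.  0. -1.] q [ 17.4   28.55  87.98  -0.    63.42 -82.  ] ft [-0.32 -0.34 -4.38] w 0.058149559661681
tool shift now [-0.19 -1.12  5.56]
[([390.5, 198.4], 0.97, array([0.49713304, 0.25518877, 0.03888238]))]
[([265.1, 170.8], 0.8, array([0.45270892, 0.2353387 , 0.03826278]))]
```

View pics/m.png

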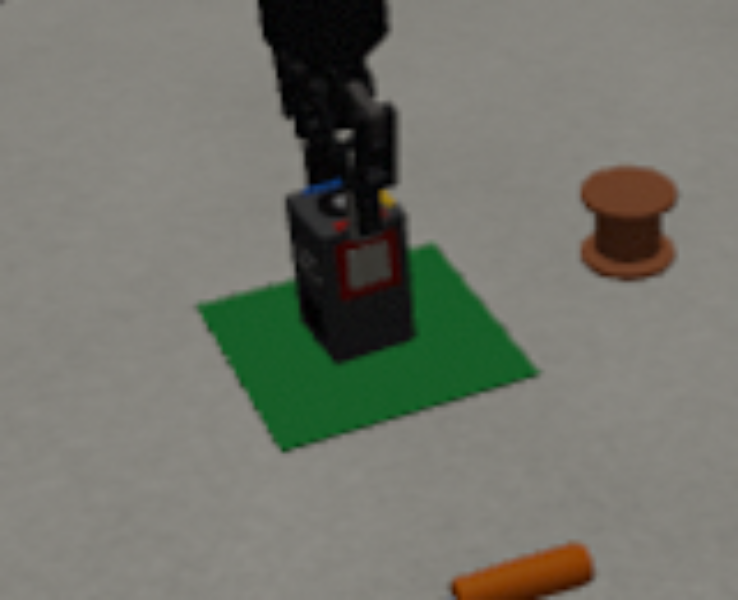

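The module hovers over the mat's middle, module base around (355,340). Lowering.

servo_tool --deltas "0.3 0 0 2 0 0 0; 0.3 0 0 1.5 0 0 0; 0.3 0 0 1 0 0 0; 0.3 0 0 0 0 0 0; 0.3 0 0 0 0 0 0"

```text
time_s: 31.22
position: [0.4651, 0.2692, 0.0534]
tool_rot: [[-0.987, -0.164, -0.0], [-0.164, 0.987, -0.0], [0.0, -0.0, -1.0]]
ft_force: [0.3, 0.4, -4.9]
grip_width: 0.0582
gripper_force: 66.1
```

servo_tool --deltas "0.3 0 0 1 0 0 0; 0.3 0 0 0 0 0 0; 0.3 0 0 0 0 0 0"

```text
time_s: 31.47
position: [0.4654, 0.2692, 0.0529]
tool_rot: [[-0.987, -0.164, 0.001], [-0.164, 0.987, 0.0], [-0.001, 0.0, -1.0]]
ft_force: [-1.5, -1.1, 1.9]
grip_width: 0.058
gripper_force: 66.7
```

servo_tool --deltas "0.3 0 0 1 0 0 0; 0.3 0 0 0 0 0 0; 0.3 0 0 0 0 0 0"

```text
time_s: 31.72
position: [0.4656, 0.2693, 0.0529]
tool_rot: [[-0.986, -0.164, 0.002], [-0.164, 0.986, 0.0], [-0.002, 0.0, -1.0]]
ft_force: [-3.5, -3.8, 11.0]
grip_width: 0.0581
gripper_force: 67.7
```

Touching the mat; release and retreat.

servo_tool --deltas "1 0 0 0 0 0 0; 1 0 0 0 0 0 0; 1 0 0 0 0 0 0; 1 0 0 0 0 0 0; 1 0 0 -3 0 0 0; 1 0 0 -15 0 0 0; 1 0 0 -25 0 0 0; 1 0 0 -30 0 0 0"

```text
time_s: 32.38
position: [0.4644, 0.2689, 0.1244]
tool_rot: [[-0.987, -0.164, -0.003], [-0.164, 0.987, -0.001], [0.003, -0.0, -1.0]]
ft_force: [0.1, 0.4, 0.4]
grip_width: 0.0853
gripper_force: 0.0
```

servo_tool --deltas "1 0 0 -30 0 0 0; 1 0 0 -20 0 0 0; 1 0 0 0 0 0 0; 1 0 0 0 0 0 0; 1 0 0 0 0 0 0"

```text
time_s: 32.8
position: [0.4647, 0.2691, 0.1737]
tool_rot: [[-0.987, -0.164, -0.001], [-0.164, 0.987, -0.0], [0.002, -0.0, -1.0]]
ft_force: [-0.3, -0.1, 0.3]
grip_width: 0.0849
gripper_force: 0.0
```

```bash
python3 - <<'E'
from h import *
p=env.get_image("wrist")
C=cloud(p)*1000;ok=p["depth"]>0;x,y,z=C[...,0],C[...,1],C[...,2];I=p["img"].astype(int)
m=ok&(abs(x-466)<60)&(abs(y-269)<60)&(z>97)&(z<112)
print(m.sum(),cv2.minAreaRect(C[m][:,:2].astype(np.float32)),C[m][:,2].mean(),C[m][:,2].std())
g=ok&(I[...,1]>I[...,0]+25)&(I[...,1]>I[...,2]+15)&(abs(z)<12)
print(g.sum(),cv2.minAreaRect(C[g][:,:2].astype(np.float32)))
E
```

```text
4167 ((466.38262939453125, 269.2978820800781), (60.232666015625, 59.96900939941406), 9.536408424377441) 103.88396638329664 1.1016136403796284
15738 ((469.0894470214844, 269.8917236328125), (179.75465393066406, 180.4055938720703), 5.8961501121521)
```

```bash
python3 -c "
from rig import env
print(env.close_job())"
```

```text
the job is handed in; nothing more can be done
None
```

The earth check is finished and handed in, but no verdict came back. The red, blue and yellow patches were each pressed in that order at about 8–10 N by the wrist sensor, roughly 3–4 mm of plunger travel, for about a second. The module now stands upright about 3 mm from the mat's centre, released, at about 33 s, and the arm never went near the spool, dish or screwdriver.

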